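# Shut and latch the vaccine carrier

### The job

The red vaccine carrier stands packed but open on the counter. Push its lid down shut, then flip both of the draw-latch levers on its front down past centre so that each snaps flat against the box. It is all pushing, with the fingertips or the outside of the fingers: do not lift the lid any further or pick up, tip or shove the carrier, and leave everything else on the counter where it stands.

Things in the scene. Friction and masses are not known exactly. Their poses are not given: they have to be found in the camera images.
- carrier: the vaccine carrier: red insulated box, white hinged lid, loose, 4 to 6 kg. 240 mm deep (its x), 300 mm wide (its y), 170 mm tall to the seam where the lid sits. Origin: centre of its underside, z up. The FRONT wall, with two steel draw latches, is its -x side, 120 mm from the origin. A thermometer on its -y end sticks out 17 mm.
- lid (a joint): lid angle, rad: 0 shut, grows as it opens (starts 0.3 to 0.55). The lid is 35 mm thick; shut, its top is 205 mm above the counter. Hinge line along the carrier's y at its x = +120 mm, z = 170 mm. Stiff hinge: stays where it is left; pressing down near the front edge takes 2 to 5 N until it meets the box.
- lid_edge (a point): middle of the lid's top front edge, 243 mm from the hinge line along the lid (moves with the lid; starts up to about 0.33 m above the counter).
- latch_a (a joint): angle, rad, of the latch lever on the +y half of the front: 0 open (lever sticks out from the front wall, 40 degrees above level), 2.27 closed (hangs straight down along the wall). A spring holds it at either end: it springs back if let go before dead centre at about 1.48 (45 degrees below level); beyond that it snaps down by itself. Takes up to 0.45 N m (some 8 N near the tip).
- latch_b (a joint): the same for the latch on the -y half of the front.
- latch_a_pin (a point): centre of the level pin on which lever a turns, fixed on the carrier: 18 mm out from the front wall (carrier x = -138 mm), y = +72 mm, z = 138 mm. The pin lies along the carrier's y.
- latch_b_pin (a point): the same for lever b, at y = -72 mm.
- latch_a_tip (a point): tip of lever a (moves with it), 70 mm from the pin, on the face that looks up when open and outwards when closed. The lever is a steel channel 30 mm wide, its last 18 mm bent slightly up. A thin wire loop, 54 mm tall, stands on it near the pin; it drops over the lid's hook by itself as the lever goes down and needs no handling.
- latch_b_tip (a point): tip of lever b, likewise.
- spirit: amber bottle with a white cap, 50 mm across, 120 mm tall; stands in front of the carrier between the two latches, some 130 mm off the front wall; bystander, loose; origin at the centre of its underside.
- vial_rack: white block 60 x 110 mm with seven small glass vials, 54 mm tall in all; bystander, loose; origin at the centre of its underside.
- syringe_a: wrapped syringe lying flat, 170 x 34 mm, 11 mm thick; bystander, loose; origin at the centre of its underside.
- syringe_b: another wrapped syringe, the same; bystander, loose; origin at the centre of its underside.
- kidney_dish: bean-shaped steel dish about 80 x 170 mm, 34 mm tall; bystander, loose; origin at the centre of its underside.
- cotton_jar: glass jar, 84 mm across, 110 mm tall; bystander, loose; origin at the centre of its underside.
- ice_pack: pale blue flat ice pack 170 x 100 x 28 mm; bystander, loose; origin at the centre of its underside.
- lunch_box: clear plastic box with a yellow lid, 140 x 200 mm, 78 mm tall; bystander, loose; origin at the centre of its underside.

How it is judged:
On the way, in this order (a step that is already met when the one before it is completed fails the run):
1. the lid is pushed shut (value of joint lid below 0.03 rad), for 0.2 s.
2. both latch levers are snapped down (value of joint lid below 0.03 rad and value of joint each of latch_a, latch_b above 2.15 rad), for 0.2 s.
At the end, for the whole second after the job is handed in: The lid is shut (within 0.03 rad), both levers lie down on the front wall (joint above 2.15 of 2.27), and the carrier stands still and upright within 30 mm of where it started (all of step 2 and distance of carrier from where it was at the start of the episode below 0.03 m and linear speed of carrier below 0.02 m/s and angle between carrier's own z axis and vertical below 0.05 rad); the robot touches nothing.
It fails at once if a latch is flipped before the lid is down (value of joint lid above 0.1 rad and value of joint any of latch_a, latch_b above 1.6 rad).
It fails at once if the carrier is lifted or tipped (height (world z) of carrier above 0.012 m or angle between carrier's own z axis and vertical above 0.12 rad).
It fails at once if the lid is lifted further open (value of joint lid above 0.65 rad).
It fails at once if the carrier is shoved more than 40 mm out of its place (distance of carrier from where it was at the start of the episode above 0.04 m).
It fails at once if a bystander is moved or lifted by more than 20 mm (distance of any of spirit, vial_rack, syringe_a, syringe_b, kidney_dish, cotton_jar, ice_pack, lunch_box from where it was at the start of the episode above 0.02 m).
It also fails if it takes over 51 s, if anything falls off the work surface, if the arm or the gripper's body presses on something with over 40 N, if the wrist force passes 120 N, or if a joint passes its speed limit or range.

### The arm

A 6-joint arm with a two-finger parallel gripper is mounted at the origin on the work surface. World frame = base frame: x ahead of the robot, y to its left, z up, the work surface at z = 0. Lengths are in m, angles in rad, forces in N, time in s.
With the tool pointing down it reaches from about 0.3 to 0.775 m from the base axis. Payload 14.6 kg.
Tool frame: the origin (TCP) lies midway between the tips of the shut fingers; the grasp point (between the pads) lies 19 mm behind it (grasp_offset is the distance from the TCP to the grasp point, in m); z points along the fingers, y is the line along which they close (so a half turn about z gives the same grasp; the last joint's range is limited). The gripper opens to 94 mm and grips with 3 to 60 N. Pads are 16 mm wide; open, the fingers measure 119 mm over their backs; the gripper's body (75 mm by 177 mm) begins 78 mm behind the grasp point.
Start: joints at [-1.301, 0.3, 1.521, -0, 1.321, -0.067], TCP at [0.182, -0.519, 0.205] pointing down, gripper open.
Joint ranges: [-3.03, 3.03], [-0.79, 2.21], [0.23, 2.52], [-1.04, 4.18], [0, 3.07], [-2.55, 2.55]. Speed limits (rad/s): [2.22, 2.22, 2.57, 3.14, 3.14, 3.14].

### API

Orientations are given as [roll, pitch, yaw] about the fixed x, y, z axes, in that order (R = Rz(yaw) Ry(pitch) Rx(roll)).
In Python, from station import * gives the robot as it stands. The module is installed in compiled form; this text tells all that it offers.
- The arm moves only by the tool send_rows, never from a script. Its argument "rows" is a list of rows, each an object of numbers: "dx", "dy", "dz": the shift along the tool's x, y, z in mm; "roll": the turn about the tool's z in degrees; "jaw": the closure, from -1 (fully open) to 1 (shut). In form: [{"dx": .., "dy": .., "dz": .., "roll": .., "jaw": ..}, ...]. A call has 1 to 12 rows; each row shifts and turns the commanded pose from where the row before left it, along the tool's axes as they then stand; what a row does not reach is not made up. A row lasts 1/12 s, in which the tool goes at most 41.7 mm and 7.16 degrees, less where a joint would pass 70% of its speed; a pose out of reach is approached as far as the arm can. A call is refused whole if a number of a shift passes 41.7 or a number of a turn 7.16, either way. A call with a gripper value outside its range is refused whole. The fingers move at their own pace and stop on an object; "force" is the grip in N (left out, the last holds). Time passes only in rows, so rows that do not move let the fingers close. It gives the time, the measured TCP pose, the force, the opening and the grip force at its end, in the units of the state.
- get_obs(): the state, without advancing time (a new reading comes with each control period).
- camera(name): name is "scene" or "top"; returns a dict with "frame" (400x640x3 uint8, red, green, blue), "z_map" (400x640 float32, m along the optical axis (not along the pixel's ray), 0 where there is no reading), "camera_matrix" (3x3 intrinsics, pixels), "D" ([k1, k2, p1, p2, k3] as OpenCV has them; the pictures are not rectified), "rvec" (rotation vector, rad) and "tvec" (3), from world to camera coordinates, as OpenCV has them. Camera axes: x right, y down, z forward; pixel columns grow to the right and rows downward; lengths in m; the calibration is good to about 2 mm. A picture is of the moment at which its call begins.
- hand_in(): hands the job in; it is judged then, once.
The state is a dict: "time_s": time; "qpos": joint angles; "joint_vel": joint speeds; "tau": joint torques, N m; "ee_pos": TCP position; "eef_rot": TCP orientation; "force": force on the tool from outside, world axes, zero at the start; "moment": the same for the moment, N m; "grip_width": finger opening in m; "grip_force": force on a finger pad.
Only numpy, scipy, OpenCV 4.12 (cv2) and the standard library are available. Lean on these libraries where they do the work, as an engineer would, in place of code of your own. Each camera call takes 0.05 s, during which the arm holds its last target. There are 200 camera calls.

## Working session

There is one attempt and no reset: what is moved stays moved. The work goes in short steps, Python scripts to look and compute and a tool call to move; the robot and the scene stay as the last step left them, time stands still between calls to the robot, and variables do not carry over. Pictures are saved under pics/ and viewed, at most 10 in all, crops included, and the job is handed in when it is done.

Besides the shell and the picture viewer there is one more tool, called by a JSON object that holds its "fn" and its "kwargs", one argument or row to a line. send_rows: Moves the arm, as the interface text tells. Its arguments: {"type":"object","properties":{"rows":{"type":"array"},"force":{"type":"number"}},"required":["rows"]}

```bash
mkdir -p pics
cat > h.py <<'E'
from station import *
import numpy as np, cv2
def snap(n,save=None):
    c=camera(n)
    if save: cv2.imwrite('pics/'+save,c["frame"][:,:,::-1])
    return c
def world(c,u,v,z=None):
    K=np.array(c["camera_matrix"]);D=np.array(c["D"])
    z=c["z_map"][int(v),int(u)] if z is None else z
    p=cv2.undistortPoints(np.array([[[u,v]]],float),K,D)[0,0]
    R=cv2.Rodrigues(np.array(c["rvec"]))[0]
    return R.T@(np.array([p[0]*z,p[1]*z,z])-np.array(c["tvec"]).ravel())
def cloud(c):
    K=np.array(c["camera_matrix"]);D=np.array(c["D"])
    g=np.stack(np.meshgrid(np.arange(640),np.arange(400)),-1).reshape(-1,1,2).astype(float)
    p=cv2.undistortPoints(g,K,D)[:,0];z=c["z_map"].reshape(-1,1)
    R=cv2.Rodrigues(np.array(c["rvec"]))[0]
    P=(np.hstack([p*z,z])-np.array(c["tvec"]).ravel())@R
    P[z[:,0]<=0]=np.nan
    return P.reshape(400,640,3)
E
python3 - <<'E'
from h import *
a=snap("scene","s0.png");b=snap("top","t0.png")
np.savez('v0.npz',s=cloud(a),t=cloud(b),sf=a["frame"],tf=b["frame"])
for c in(a,b):
    R=cv2.Rodrigues(np.array(c["rvec"]))[0];print(-R.T@np.array(c["tvec"]).ravel(),R[2])
print(get_obs())
E
```

```text
[ 1.52172258 -0.2993637   1.04251889] [-0.71441602  0.21550885 -0.66570691]
[0.34091715 0.00783732 1.51225573] [ 0.15749706 -0.01270513 -0.98743772]
{'time_s': 0.1, 'qpos': array([-1.30059973e+00,  3.00380304e-01,  1.52152844e+00, -4.26314044e-05,
        1.32070845e+00, -6.66010225e-02]), 'joint_vel': array([-0.00037452, -0.00145355, -0.00267875, -0.00152009,  0.00049912,
        0.00103253]), 'tau': array([ 4.76703008e-04, -5.32640076e+01, -3.53286874e+01,  7.09053339e-02,
        2.34634493e-02, -6.70836562e-05]), 'ee_pos': array([ 0.18167771, -0.51887033,  0.20495841]), 'eef_rot': array([-3.14056764e+00, -2.69821421e-05,  3.36808178e-01]), 'force': array([1.25825521, 0.21629045, 0.58848542]), 'moment': array([-0.0107157 ,  0.02660332,  0.01457352]), 'grip_force': 0.0, 'grip_width': 0.09424252381977091}
```

View pics/s0.png

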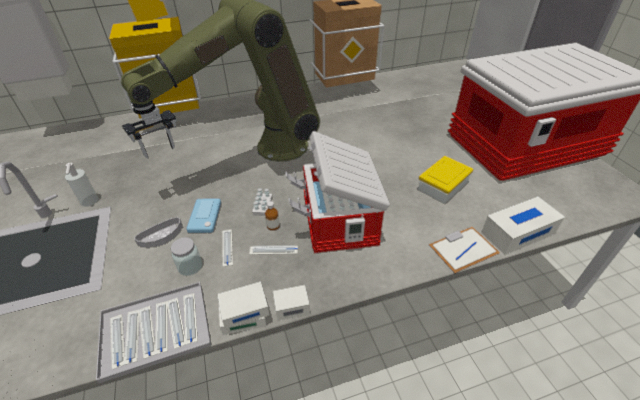

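View pics/t0.png

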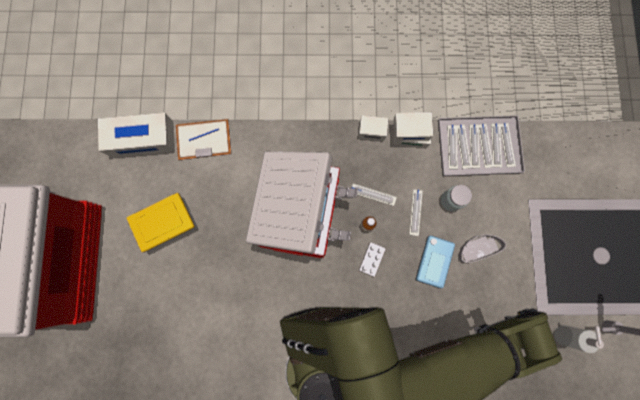

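The scene view shows the open carrier around (345,205) with its front facing left (world -y) and the thermometer end towards the camera. The bottle is at (272,217) and the rack at (263,200). In the top view the levers are at (345,190) and (340,236), with the bottle at (369,223).

Run:
```python
from h import *
d=np.load('v0.npz');s,t=d['s'],d['t'];sf=d['sf'].astype(int);tf=d['tf'].astype(int)
red=lambda f:(f[...,0]>90)&(f[...,1]<60)&(f[...,2]<60)
m=np.zeros((400,640),bool);m[160:260,295:390]=1
P=s[m&red(sf)];P=P[~np.isnan(P[:,0])]
print(len(P),np.percentile(P,[1,10,50,90,99],axis=0).round(3))
from scipy.spatial import cKDTree
# normals by local PCA
T=cKDTree(P);N=[]
for p in P:
    q=P[T.query(p,12)[1]];N.append(np.linalg.svd(q-q.mean(0))[2][2])
N=np.array(N)
for nm,ax in(('end',0),('front',1)):
    k=(abs(N[:,ax])>.85)&(P[:,2]<.16)
    Q=P[k];
    if len(Q)<10: print(nm,len(Q));continue
    for it in range(4):
        A=np.c_[Q[:,1-ax],np.ones(len(Q))];c=np.linalg.lstsq(A,Q[:,ax],rcond=None)[0];r=Q[:,ax]-A@c;Q=Q[abs(r)<max(.004,2*r.std())]
    print(nm,len(Q),c,r.std(),Q.min(0),Q.max(0))
# lid plane from top
L=t[155:245,255:325].reshape(-1,3);L=L[(L[:,2]>.19)]
A=np.c_[L[:,:2],np.ones(len(L))]
for i in range(5):
    c=np.linalg.lstsq(A,L[:,2],rcond=None)[0];r=L[:,2]-A@c;k=abs(r)<max(.004,2*r.std());L=L[k];A=A[k]
print('lid',len(L),c,r.std(),'angle',np.arctan(np.hypot(*c[:2])),'dir',np.arctan2(-c[1],-c[0]),L.min(0),L.max(0))
# corner points of lid
yx=np.array([[265,152],[329,154],[314,249],[248,242]])
for u,v in yx: print(u,v,t[v-3:v+4,u-3:u+4].reshape(-1,3)[np.nanargmax(t[v-3:v+4,u-3:u+4,2])].round(3))
# objects
for nm,(u,v) in dict(cap=(370,223),rack=(372,260),tipB=(351,190),tipA=(347,237),syr=(375,195)).items(): print(nm,t[v,u].round(3))
W=t[170:275,325:400].reshape(-1,3);k=(W[:,2]>.1)&(W[:,2]<.3);print(W[k].min(0),W[k].max(0))
cv2.imwrite('pics/c0.png',cv2.resize(d['tf'][140:280,240:400,::-1],None,fx=5,fy=4.2*5/4.2,interpolation=cv2.INTER_CUBIC)[:600])
```

```text
1999 [[ 0.424 -0.058  0.004]
 [ 0.682 -0.048  0.021]
 [ 0.704  0.024  0.089]
 [ 0.727  0.151  0.158]
 [ 0.732  0.17   0.167]]
end 1253 [0.18293371 0.69987429] 0.0018878580882191382 [ 6.86069605e-01 -5.91764434e-02 -1.62455992e-04] [0.73465633 0.17315739 0.15985309]
front 152 [-0.17996101  0.0638447 ] 0.001494023681557216 [ 0.4470798  -0.06084144 -0.00344401] [ 0.68981922 -0.01798503  0.15920441]
lid 5009 [-0.09777293 -0.52785132  0.3754168 ] 0.002404693253672827 angle 0.4926757717624538 dir 1.3876439614278682 [ 0.42070675 -0.00689219  0.20003996] [0.71914623 0.21390808 0.31958082]
265 152 [0.722 0.173 0.216]
329 154 [ 0.682 -0.016  0.319]
314 249 [0.412 0.031 0.312]
248 242 [0.434 0.221 0.213]
cap [ 0.505 -0.165  0.119]
rack [ 0.383 -0.182  0.02 ]
tipB [ 0.609 -0.098  0.171]
tipA [ 0.452 -0.082  0.185]
syr [ 0.622 -0.199  0.008]
[ 0.40825283 -0.17887572  0.1031457 ] [ 0.67769766 -0.00974198  0.29994857]
```

Run:
```python
from h import *
d=np.load('v0.npz')
cv2.imwrite('pics/c1.png',np.hstack([cv2.resize(d['tf'][165:275,320:400,::-1],(400,550),interpolation=cv2.INTER_CUBIC),cv2.resize(d['sf'][150:260,250:330,::-1],(400,550),interpolation=cv2.INTER_CUBIC)]))
```

```text
(no output)
```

View pics/c1.png

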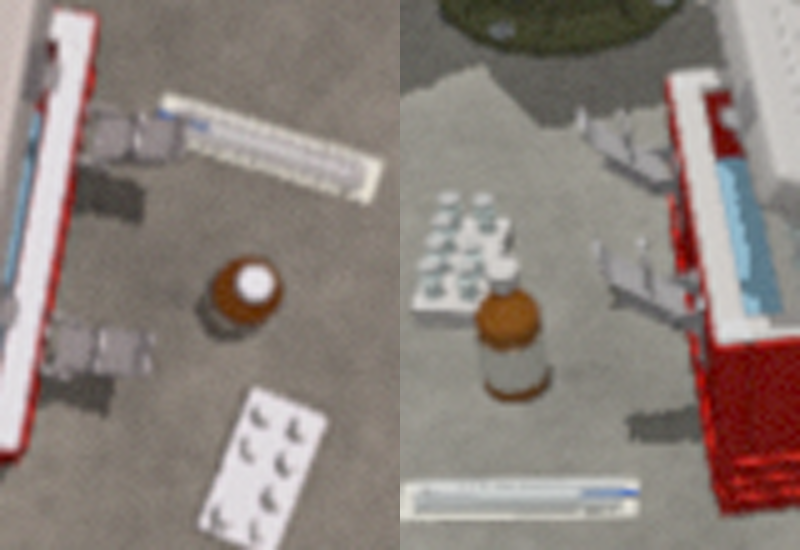

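{"fn": "send_rows", "kwargs": {
  "rows": [
    {"dz":-25,"roll":-6.7,"jaw":1},
    {"dz":-25,"roll":-6.7,"jaw":1},
    {"dz":-25,"roll":-6.7,"jaw":1},
    {"dz":-25,"roll":-6.7,"jaw":1},
    {"dz":-25,"roll":-6.7,"jaw":1},
    {"dz":-25,"roll":-6.7,"jaw":1},
    {"dz":-25,"roll":-6.7,"jaw":1},
    {"dz":-25,"roll":-6.7,"jaw":1},
    {"roll":-6.8,"jaw":1},
    {"jaw":1},
    {"jaw":1}
  ],
  "force": 20
}}

```text
invalid input at $.rows[0]: expected keys dx, dy, dz, roll, jaw
```

{"fn": "send_rows", "kwargs": {
  "rows": [
    {"dx":0,"dy":0,"dz":-25,"roll":-6.7,"jaw":1},
    {"dx":0,"dy":0,"dz":-25,"roll":-6.7,"jaw":1},
    {"dx":0,"dy":0,"dz":-25,"roll":-6.7,"jaw":1},
    {"dx":0,"dy":0,"dz":-25,"roll":-6.7,"jaw":1},
    {"dx":0,"dy":0,"dz":-25,"roll":-6.7,"jaw":1},
    {"dx":0,"dy":0,"dz":-25,"roll":-6.7,"jaw":1},
    {"dx":0,"dy":0,"dz":-25,"roll":-6.7,"jaw":1},
    {"dx":0,"dy":0,"dz":-25,"roll":-6.7,"jaw":1},
    {"dx":0,"dy":0,"dz":0,"roll":-6.8,"jaw":1},
    {"dx":0,"dy":0,"dz":0,"roll":0,"jaw":1},
    {"dx":0,"dy":0,"dz":0,"roll":0,"jaw":1}
  ],
  "force": 20
}}

```text
time_s: 1.02
ee_pos: [0.1817, -0.519, 0.4046]
eef_rot: [-3.141, -0.001, 1.387]
force: [-0.4, 0.6, -1.0]
grip_width: 0.0241
grip_force: 0.0
```

{"fn": "send_rows", "kwargs": {
  "rows": [
    {"dx":30,"dy":13,"dz":0,"roll":0,"jaw":1},
    {"dx":30,"dy":13,"dz":0,"roll":0,"jaw":1},
    {"dx":30,"dy":13,"dz":0,"roll":0,"jaw":1},
    {"dx":30,"dy":13,"dz":0,"roll":0,"jaw":1},
    {"dx":30,"dy":13,"dz":0,"roll":0,"jaw":1},
    {"dx":30,"dy":13,"dz":0,"roll":0,"jaw":1},
    {"dx":30,"dy":13,"dz":0,"roll":0,"jaw":1},
    {"dx":30,"dy":13,"dz":0,"roll":0,"jaw":1},
    {"dx":30,"dy":13,"dz":0,"roll":0,"jaw":1},
    {"dx":30,"dy":13,"dz":0,"roll":0,"jaw":1}
  ]
}}

```text
time_s: 1.85
ee_pos: [0.3637, -0.2456, 0.4045]
eef_rot: [-3.14, -0.001, 1.386]
force: [-0.1, -1.3, -0.2]
grip_width: 0.0008
grip_force: 0.0
```

{"fn": "send_rows", "kwargs": {
  "rows": [
    {"dx":30,"dy":13,"dz":0,"roll":0,"jaw":1},
    {"dx":30,"dy":13,"dz":0,"roll":0,"jaw":1},
    {"dx":30,"dy":13,"dz":0,"roll":0,"jaw":1},
    {"dx":30,"dy":13,"dz":0,"roll":0,"jaw":1},
    {"dx":30,"dy":13,"dz":0,"roll":0,"jaw":1},
    {"dx":30,"dy":13,"dz":0,"roll":0,"jaw":1},
    {"dx":30,"dy":13,"dz":0,"roll":0,"jaw":1},
    {"dx":30,"dy":13,"dz":0,"roll":0,"jaw":1},
    {"dx":30,"dy":13,"dz":0,"roll":0,"jaw":1},
    {"dx":30,"dy":13,"dz":0,"roll":0,"jaw":1},
    {"dx":0,"dy":0,"dz":0,"roll":0,"jaw":1},
    {"dx":0,"dy":0,"dz":0,"roll":0,"jaw":1}
  ]
}}

```text
time_s: 2.85
ee_pos: [0.5451, 0.0258, 0.4037]
eef_rot: [-3.139, 0.001, 1.389]
force: [-0.6, -0.4, -0.0]
grip_width: 0.0003
grip_force: 0.0
```

{"fn": "send_rows", "kwargs": {
  "rows": [
    {"dx":0,"dy":5,"dz":30,"roll":0,"jaw":1},
    {"dx":0,"dy":0,"dz":30,"roll":0,"jaw":1},
    {"dx":0,"dy":0,"dz":20,"roll":0,"jaw":1},
    {"dx":0,"dy":0,"dz":10,"roll":0,"jaw":1},
    {"dx":0,"dy":0,"dz":8,"roll":0,"jaw":1},
    {"dx":0,"dy":0,"dz":8,"roll":0,"jaw":1},
    {"dx":0,"dy":0,"dz":8,"roll":0,"jaw":1},
    {"dx":0,"dy":0,"dz":8,"roll":0,"jaw":1}
  ]
}}

```text
time_s: 3.52
ee_pos: [0.5501, 0.0236, 0.2839]
eef_rot: [3.14, -0.0, 1.39]
force: [0.8, -1.6, 5.1]
grip_width: 0.0008
grip_force: 1.9
```

{"fn": "send_rows", "kwargs": {
  "rows": [
    {"dx":0,"dy":0,"dz":8,"roll":0,"jaw":1},
    {"dx":0,"dy":0,"dz":8,"roll":0,"jaw":1},
    {"dx":0,"dy":0,"dz":8,"roll":0,"jaw":1},
    {"dx":0,"dy":0,"dz":8,"roll":0,"jaw":1},
    {"dx":0,"dy":0,"dz":8,"roll":0,"jaw":1},
    {"dx":0,"dy":0,"dz":8,"roll":0,"jaw":1}
  ]
}}

```text
time_s: 4.02
ee_pos: [0.5498, 0.0237, 0.2346]
eef_rot: [-3.141, 0.0, 1.391]
force: [-1.3, -3.1, 4.2]
grip_width: 0.0
grip_force: 2.0
```

{"fn": "send_rows", "kwargs": {
  "rows": [
    {"dx":0,"dy":0,"dz":8,"roll":0,"jaw":1},
    {"dx":0,"dy":0,"dz":8,"roll":0,"jaw":1},
    {"dx":0,"dy":0,"dz":6,"roll":0,"jaw":1},
    {"dx":0,"dy":0,"dz":4,"roll":0,"jaw":1},
    {"dx":0,"dy":0,"dz":2,"roll":0,"jaw":1},
    {"dx":0,"dy":0,"dz":2,"roll":0,"jaw":1},
    {"dx":0,"dy":0,"dz":0,"roll":0,"jaw":1},
    {"dx":0,"dy":0,"dz":0,"roll":0,"jaw":1}
  ]
}}

```text
time_s: 4.68
ee_pos: [0.5498, 0.0241, 0.2053]
eef_rot: [-3.141, -0.001, 1.391]
force: [-0.4, 0.3, 0.8]
grip_width: 0.0002
grip_force: 0.3
```

{"fn": "send_rows", "kwargs": {
  "rows": [
    {"dx":0,"dy":0,"dz":2,"roll":0,"jaw":1},
    {"dx":0,"dy":0,"dz":2,"roll":0,"jaw":1},
    {"dx":0,"dy":0,"dz":1,"roll":0,"jaw":1},
    {"dx":0,"dy":0,"dz":0,"roll":0,"jaw":1},
    {"dx":0,"dy":0,"dz":0,"roll":0,"jaw":1}
  ]
}}

```text
time_s: 5.1
ee_pos: [0.55, 0.0241, 0.2049]
eef_rot: [3.138, -0.001, 1.391]
force: [-18.6, -0.3, 39.9]
grip_width: 0.0003
grip_force: 20.0
```

{"fn": "send_rows", "kwargs": {
  "rows": [
    {"dx":0,"dy":0,"dz":-6,"roll":0,"jaw":1},
    {"dx":0,"dy":0,"dz":-20,"roll":0,"jaw":1},
    {"dx":0,"dy":0,"dz":-30,"roll":0,"jaw":1},
    {"dx":0,"dy":0,"dz":-20,"roll":0,"jaw":1},
    {"dx":-29,"dy":-18,"dz":0,"roll":0,"jaw":1},
    {"dx":-29,"dy":-18,"dz":0,"roll":0,"jaw":1},
    {"dx":-29,"dy":-17,"dz":0,"roll":0,"jaw":1},
    {"dx":-29,"dy":-17,"dz":0,"roll":0,"jaw":1},
    {"dx":0,"dy":0,"dz":0,"roll":0,"jaw":1},
    {"dx":0,"dy":0,"dz":0,"roll":0,"jaw":1}
  ]
}}

```text
time_s: 5.93
ee_pos: [0.4598, -0.0784, 0.2768]
eef_rot: [3.141, -0.0, 1.389]
force: [-0.0, -0.2, 0.1]
grip_width: 0.0004
grip_force: 0.0
```

Run:
```python
from h import *
a=snap("scene");b=snap("top")
s,t=cloud(a),cloud(b);sf=a["frame"].astype(int)
cv2.imwrite('pics/c2.png',np.hstack([cv2.resize(b["frame"][165:275,300:400,::-1],(500,550),interpolation=cv2.INTER_CUBIC)[:,:400],cv2.resize(a["frame"][140:250,260:340,::-1],(400,550),interpolation=cv2.INTER_CUBIC)]))
m=np.zeros((400,640),bool);m[160:260,295:390]=1
P=s[m&(sf[...,0]>90)&(sf[...,1]<60)&(sf[...,2]<60)]
Q=P[(P[:,2]<.16)&(abs(P[:,0]-.7-.183*P[:,1])<.006)]
c=np.polyfit(Q[:,1],Q[:,0],1);print('end',c)
Q=P[(P[:,2]<.16)&(abs(P[:,1]-.0638+.18*P[:,0])<.008)&(P[:,0]<.68)]
print('front',len(Q),np.polyfit(Q[:,0],Q[:,1],1))
L=t[165:235,265:310].reshape(-1,3);A=np.c_[L[:,:2],np.ones(len(L))]
print('lid',np.linalg.lstsq(A,L[:,2],rcond=None)[0],np.median(L[:,2]))
print(get_obs()["ee_pos"],get_obs()["force"])
```

```text
end [0.18263237 0.70001822]
front 102 [-0.17852619  0.06224747]
 ** On entry to DLASCL parameter number  4 had an illegal value
 ** On entry to DLASCL parameter number  4 had an illegal valueTraceback (most recent call last):
  File "<stdin>", line 12, in <module>
    x, resids, rank, s = _umath_linalg.lstsq(a, b, rcond,
                         ~~~~~~~~~~~~~~~~~~~^^^^^^^^^^^^^
                                             signature=signature)
                                             ^^^^^^^^^^^^^^^^^^^^
    raise LinAlgError("SVD did not converge in Linear Least Squares")
numpy.linalg.LinAlgError: SVD did not converge in Linear Least Squares
```

View pics/c2.png

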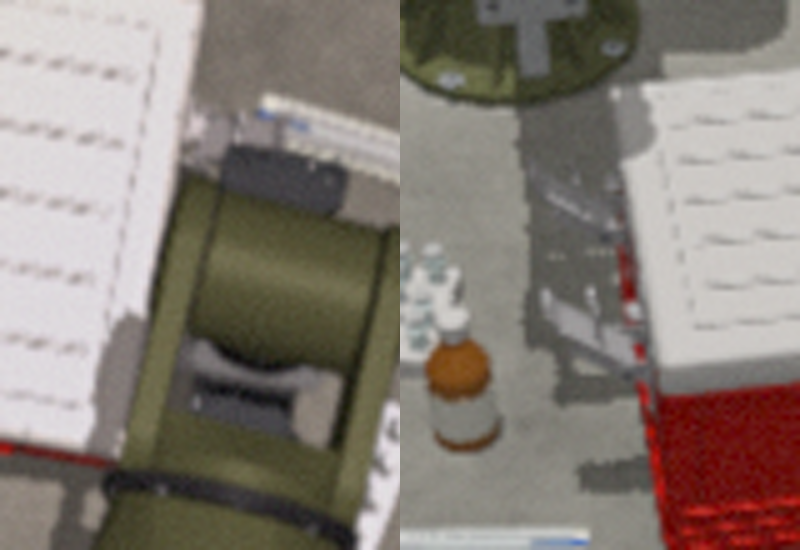

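Lid is shut and the carrier hasn't moved. Next I press lever a.

{"fn": "send_rows", "kwargs": {
  "rows": [
    {"dx":0,"dy":0,"dz":30,"roll":0,"jaw":1},
    {"dx":0,"dy":0,"dz":30,"roll":0,"jaw":1},
    {"dx":0,"dy":0,"dz":20,"roll":0,"jaw":1},
    {"dx":0,"dy":0,"dz":10,"roll":0,"jaw":1},
    {"dx":0,"dy":0,"dz":8,"roll":0,"jaw":1},
    {"dx":0,"dy":0,"dz":8,"roll":0,"jaw":1},
    {"dx":0,"dy":0,"dz":8,"roll":0,"jaw":1},
    {"dx":0,"dy":0,"dz":8,"roll":0,"jaw":1}
  ]
}}

```text
time_s: 6.7
ee_pos: [0.4618, -0.0778, 0.1558]
eef_rot: [3.138, 0.001, 1.392]
force: [-0.2, -4.6, 10.4]
grip_width: 0.0004
grip_force: 4.7
```

{"fn": "send_rows", "kwargs": {
  "rows": [
    {"dx":0,"dy":0,"dz":8,"roll":0,"jaw":1},
    {"dx":0,"dy":0,"dz":8,"roll":0,"jaw":1},
    {"dx":0,"dy":0,"dz":8,"roll":0,"jaw":1}
  ]
}}

```text
time_s: 6.95
ee_pos: [0.4618, -0.0781, 0.1318]
eef_rot: [3.138, 0.001, 1.392]
force: [-0.3, 1.0, 8.0]
grip_width: 0.0007
grip_force: 4.3
```

{"fn": "send_rows", "kwargs": {
  "rows": [
    {"dx":0,"dy":0,"dz":8,"roll":0,"jaw":1},
    {"dx":0,"dy":0,"dz":8,"roll":0,"jaw":1},
    {"dx":0,"dy":0,"dz":8,"roll":0,"jaw":1}
  ]
}}

```text
time_s: 7.2
ee_pos: [0.461, -0.0774, 0.1066]
eef_rot: [3.14, 0.0, 1.392]
force: [0.6, -0.1, -0.4]
grip_width: 0.0005
grip_force: 0.0
```

{"fn": "send_rows", "kwargs": {
  "rows": [
    {"dx":0,"dy":0,"dz":8,"roll":0,"jaw":1},
    {"dx":0,"dy":0,"dz":8,"roll":0,"jaw":1},
    {"dx":0,"dy":0,"dz":8,"roll":0,"jaw":1}
  ]
}}

```text
time_s: 7.45
ee_pos: [0.4602, -0.0776, 0.0816]
eef_rot: [-3.141, -0.0, 1.391]
force: [0.4, 0.2, -0.1]
grip_width: 0.0006
grip_force: 0.0
```

{"fn": "send_rows", "kwargs": {
  "rows": [
    {"dx":0,"dy":0,"dz":-35,"roll":0,"jaw":1},
    {"dx":0,"dy":0,"dz":-40,"roll":0,"jaw":1},
    {"dx":0,"dy":0,"dz":-40,"roll":0,"jaw":1},
    {"dx":0,"dy":0,"dz":-40,"roll":0,"jaw":1},
    {"dx":0,"dy":0,"dz":-40,"roll":0,"jaw":1},
    {"dx":0,"dy":36,"dz":0,"roll":0,"jaw":1},
    {"dx":0,"dy":36,"dz":0,"roll":0,"jaw":1},
    {"dx":0,"dy":36,"dz":0,"roll":0,"jaw":1},
    {"dx":0,"dy":36,"dz":0,"roll":0,"jaw":1},
    {"dx":0,"dy":0,"dz":0,"roll":0,"jaw":1},
    {"dx":0,"dy":0,"dz":0,"roll":0,"jaw":1}
  ]
}}

```text
time_s: 8.37
ee_pos: [0.6027, -0.1037, 0.2749]
eef_rot: [-3.138, -0.0, 1.391]
force: [-0.5, -0.1, 0.6]
grip_width: 0.0006
grip_force: 0.0
```

Run:
```python
from h import *
a=snap("scene");b=snap("top")
cv2.imwrite('pics/c3.png',np.hstack([cv2.resize(b["frame"][165:275,300:400,::-1],(500,550),interpolation=cv2.INTER_CUBIC)[:,:400],cv2.resize(a["frame"][140:250,260:340,::-1],(400,550),interpolation=cv2.INTER_CUBIC)]))
```

```text
(no output)
```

View pics/c3.png

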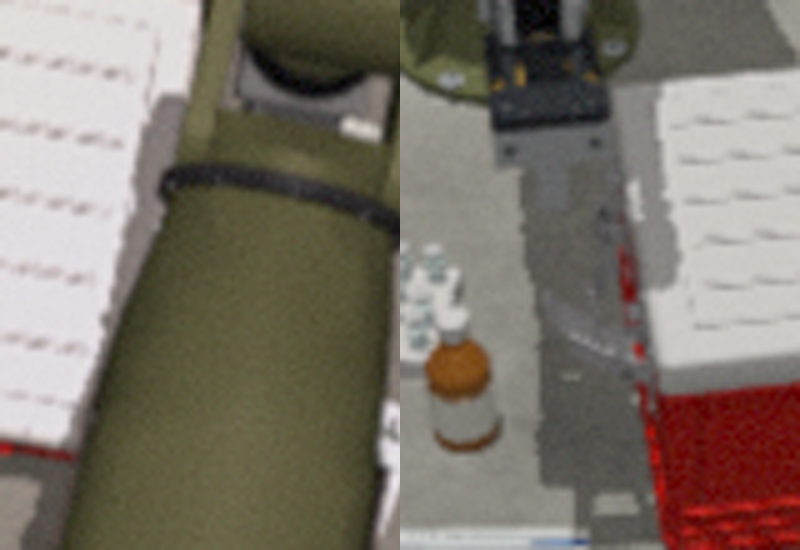

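Lever a is down: it is gone from about (560,195) in the right-hand crop. Lever b at (590,325) is still up, so that is next.

{"fn": "send_rows", "kwargs": {
  "rows": [
    {"dx":0,"dy":0,"dz":30,"roll":0,"jaw":1},
    {"dx":0,"dy":0,"dz":30,"roll":0,"jaw":1},
    {"dx":0,"dy":0,"dz":20,"roll":0,"jaw":1},
    {"dx":0,"dy":0,"dz":8,"roll":0,"jaw":1},
    {"dx":0,"dy":0,"dz":8,"roll":0,"jaw":1},
    {"dx":0,"dy":0,"dz":8,"roll":0,"jaw":1},
    {"dx":0,"dy":0,"dz":8,"roll":0,"jaw":1},
    {"dx":0,"dy":0,"dz":8,"roll":0,"jaw":1}
  ]
}}

```text
time_s: 9.13
ee_pos: [0.6027, -0.104, 0.1605]
eef_rot: [3.136, 0.001, 1.391]
force: [-0.5, -3.6, 11.3]
grip_width: 0.001
grip_force: 4.5
```

{"fn": "send_rows", "kwargs": {
  "rows": [
    {"dx":0,"dy":0,"dz":8,"roll":0,"jaw":1},
    {"dx":0,"dy":0,"dz":8,"roll":0,"jaw":1},
    {"dx":0,"dy":0,"dz":8,"roll":0,"jaw":1}
  ]
}}

```text
time_s: 9.38
ee_pos: [0.6028, -0.1049, 0.1368]
eef_rot: [3.135, 0.002, 1.391]
force: [-0.1, -5.3, 10.5]
grip_width: 0.0002
grip_force: 5.5
```

{"fn": "send_rows", "kwargs": {
  "rows": [
    {"dx":0,"dy":0,"dz":8,"roll":0,"jaw":1},
    {"dx":0,"dy":0,"dz":8,"roll":0,"jaw":1},
    {"dx":0,"dy":0,"dz":8,"roll":0,"jaw":1},
    {"dx":0,"dy":0,"dz":8,"roll":0,"jaw":1},
    {"dx":0,"dy":0,"dz":8,"roll":0,"jaw":1},
    {"dx":0,"dy":0,"dz":8,"roll":0,"jaw":1}
  ]
}}

```text
time_s: 9.88
ee_pos: [0.6018, -0.1035, 0.0851]
eef_rot: [3.141, 0.0, 1.391]
force: [-0.7, -0.3, 1.4]
grip_width: 0.0006
grip_force: 0.0
```

{"fn": "send_rows", "kwargs": {
  "rows": [
    {"dx":0,"dy":0,"dz":-35,"roll":0,"jaw":1},
    {"dx":0,"dy":0,"dz":-40,"roll":0,"jaw":1},
    {"dx":0,"dy":0,"dz":-40,"roll":0,"jaw":1},
    {"dx":0,"dy":0,"dz":-40,"roll":0,"jaw":1},
    {"dx":0,"dy":0,"dz":-40,"roll":0,"jaw":1},
    {"dx":-30,"dy":0,"dz":-40,"roll":0,"jaw":1},
    {"dx":-40,"dy":0,"dz":0,"roll":0,"jaw":1},
    {"dx":-40,"dy":0,"dz":0,"roll":0,"jaw":1},
    {"dx":-40,"dy":0,"dz":0,"roll":0,"jaw":1},
    {"dx":-40,"dy":0,"dz":0,"roll":0,"jaw":1},
    {"dx":0,"dy":0,"dz":0,"roll":0,"jaw":1},
    {"dx":0,"dy":0,"dz":0,"roll":0,"jaw":1}
  ]
}}

```text
time_s: 10.88
ee_pos: [0.5682, -0.2873, 0.3128]
eef_rot: [-3.141, -0.0, 1.388]
force: [0.2, 0.3, 0.1]
grip_width: 0.0004
grip_force: 0.0
```

Run:
```python
from h import *
a=snap("scene");b=snap("top")
cv2.imwrite('pics/c4.png',np.hstack([cv2.resize(b["frame"][165:275,300:400,::-1],(500,550),interpolation=cv2.INTER_CUBIC)[:,:400],cv2.resize(a["frame"][140:250,260:340,::-1],(400,550),interpolation=cv2.INTER_CUBIC)]))
```

```text
(no output)
```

View pics/c4.png

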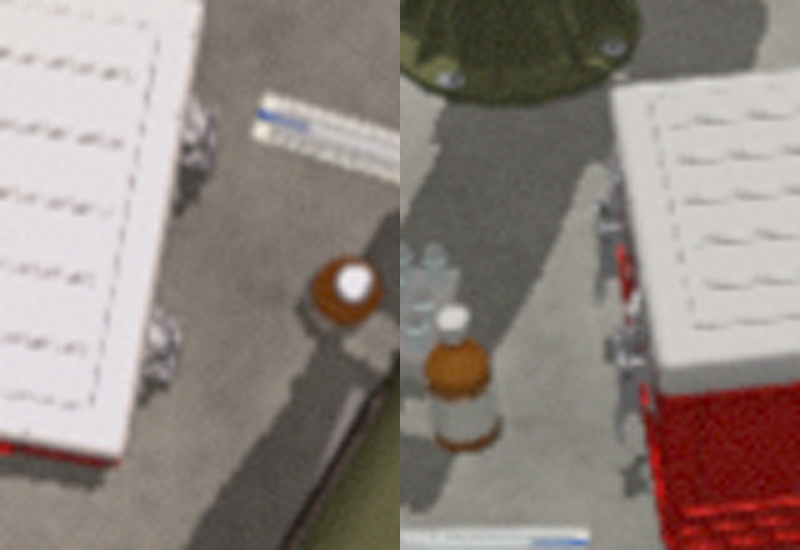

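Both levers hang straight down along the front wall, at (608,240) and (625,380) in the right-hand crop. The lid is shut and the bottle hasn't moved.

```bash
python3 -c "
from station import *
print(hand_in())"
```

```text
the job is handed in; nothing more can be done
None
```

The lid is pushed shut, both latch levers are snapped down against the front wall, and the job is handed in; the final camera view confirmed both, though the hand-in returned no verdict.

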